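# Line up the pill tubes by height beside the medicine cabinet

### The job

Stand the four purple pill tubes on the coasters on the mahogany plank, one to a coaster, lined up by height: the tallest next to the white medicine cabinet, stepping down to the shortest next to the mug. Each should sit flat in the middle of its coaster; keep the tubes upright on the way, and leave the mug and the thermometer where they are.

Things in the scene. Friction and masses are not known exactly. Their poses are not given: they have to be found in the camera images.
- tube_a: the shortest of four upright purple plastic pill tubes with pale lilac lids: a plain cylinder 28 mm in diameter (lid included) and 50 mm tall, loose, 25 g give or take; origin at the centre of its underside, z up its axis
- tube_b: the second shortest of four upright purple plastic pill tubes with pale lilac lids: a plain cylinder 34 mm in diameter (lid included) and 70 mm tall, loose, 45 g give or take; origin at the centre of its underside, z up its axis
- tube_c: the second tallest of four upright purple plastic pill tubes with pale lilac lids: a plain cylinder 40 mm in diameter (lid included) and 90 mm tall, loose, 75 g give or take; origin at the centre of its underside, z up its axis
- tube_d: the tallest of four upright purple plastic pill tubes with pale lilac lids: a plain cylinder 46 mm in diameter (lid included) and 110 mm tall, loose, 110 g give or take; origin at the centre of its underside, z up its axis
- coaster_a: one of four identical pale grey round rimmed coasters fixed in a straight row, 80 mm apart, on the dark red mahogany plank (125 mm wide); 72 mm outside, 66 mm inside diameter, floor 2 mm thick, rim 5 mm high; origin at the centre of its underside, on the plank's top 42 mm above the bench; y along the row, x across the plank. Which letter is where in the row changes
- coaster_b: one of four identical pale grey round rimmed coasters fixed in a straight row, 80 mm apart, on the dark red mahogany plank (125 mm wide); 72 mm outside, 66 mm inside diameter, floor 2 mm thick, rim 5 mm high; origin at the centre of its underside, on the plank's top 42 mm above the bench; y along the row, x across the plank. Which letter is where in the row changes
- coaster_c: one of four identical pale grey round rimmed coasters fixed in a straight row, 80 mm apart, on the dark red mahogany plank (125 mm wide); 72 mm outside, 66 mm inside diameter, floor 2 mm thick, rim 5 mm high; origin at the centre of its underside, on the plank's top 42 mm above the bench; y along the row, x across the plank. Which letter is where in the row changes
- coaster_d: one of four identical pale grey round rimmed coasters fixed in a straight row, 80 mm apart, on the dark red mahogany plank (125 mm wide); 72 mm outside, 66 mm inside diameter, floor 2 mm thick, rim 5 mm high; origin at the centre of its underside, on the plank's top 42 mm above the bench; y along the row, x across the plank. Which letter is where in the row changes
- mug: blue ceramic mug, 78 mm across, 90 mm tall, loose, handle reaching 69 mm from its axis, a steel tongue depressor standing in it up to 135 mm. It stands at one end of the plank, 190 mm beyond the nearest coaster; the fixed white cabinet (95 mm deep, 150 wide, 210 tall, its door shut and facing the robot) likewise at the other end; they change ends. Origin: centre of the mug's underside
- thermometer: grey pistol-shaped infrared thermometer lying on its side on the bench to the left of the tubes, about 150 x 145 mm and 40 mm high, loose; origin at the underside between barrel and handle
Things that resemble listed ones, but are neither listed nor needed, are in the scene too. Leave any black or green look-alike of the tube_a alone.

How it is judged:
By the outcome, as a careful person would: the job done as asked, in the order asked, and still so for the second after the job is handed in, with the robot touching nothing.
It also fails if it takes over 93 s, if anything falls off the work surface, if the arm or the gripper's body presses on something with over 40 N, if the wrist force passes 120 N, or if a joint passes its speed limit or range.

### The arm

A 6-joint arm with a two-finger parallel gripper is mounted at the origin on the work surface. World frame = base frame: x ahead of the robot, y to its left, z up, the work surface at z = 0. Lengths are in m, angles in rad, forces in N, time in s.
With the tool pointing down it reaches from about 0.35 to 0.975 m from the base axis. Payload 7.1 kg.
Tool frame: the origin (TCP) lies midway between the tips of the shut fingers; the grasp point (between the pads) lies 19 mm behind it; z points along the fingers, y is the line along which they close (so a half turn about z gives the same grasp; the last joint's range is limited). The gripper opens to 88 mm and grips with 3 to 60 N. Pads are 20 mm wide; open, the fingers measure 115 mm over their backs; the gripper's body (75 mm by 178 mm) begins 61 mm behind the grasp point.
Start: joints at [-0.019, 0.423, 1.63, -0, 1.089, -0.019], TCP at [0.625, 0, 0.223] pointing down, gripper open.
Joint ranges: [-3, 3], [-0.9, 2.11], [0.09, 2.58], [-1.31, 4.45], [0.11, 2.69], [-2.54, 2.54]. Speed limits (rad/s): [2.39, 2.39, 3.01, 3.14, 3.14, 3.14].

### API

Orientations are given as a unit quaternion [w, x, y, z].
In Python, from station import move_pose, movel, movej, command_gripper, wait, inverse_kinematics, read_camera, camera_info, MotionError, job_done, get_time, get_joint_pos, get_qvel, get_effort, get_tcp_pos, get_ee_rot, get_ft_force, get_ft_torque, get_grip_width, get_finger_force gives the robot as it stands. Calls block until the motion is done:
- move_pose(position, orientation): joint-space move of the TCP to a pose.
- movel(position, frame=None, v=0.15, until_force=None): straight line of the TCP; frame=None keeps the orientation; v is the mean speed in m/s. With until_force (N) it stops when the force on the tool has changed by that much, and returns True; else False.
- movej(angles): joint-space move.
- command_gripper(opening): opening from 0.0 (shut) to 1.0 (fully open); the grip force is fixed at half the most; returns when the fingers have stopped.
- wait(seconds).
- inverse_kinematics(position, orientation): joint angles nearest the present ones, or None.
- read_camera(name): name is "scene" or "side" or "wrist"; returns the picture (480x640x3 uint8, red, green, blue); there is no depth.
- camera_info(name): a dict with "intrinsics" (3x3 intrinsics, pixels), "T" (4x4, takes a point from camera to world coordinates); the wrist camera has in their place "tool_from_camera" (4x4, takes a point from camera to tool coordinates, whose origin is the TCP and whose axes are the flange's). Camera axes: x right, y up, looking along -z (the intrinsics and any distortion apply to the point x, -y, -z); pixel columns grow to the right and rows downward; lengths in m; the calibration is good to about 2 mm. A picture is of the moment at which its call begins: read the wrist's pose just before it. camera_info takes no time and is no camera call.
A pose or a line that the arm cannot do raises MotionError and nothing moves.
- job_done(): hands the job in; it is judged then, once.
Readings, each from a call of its own:
- get_time(): time.
- get_joint_pos(): joint angles.
- get_qvel(): joint speeds.
- get_effort(): joint torques, N m.
- get_tcp_pos(): TCP position.
- get_ee_rot(): TCP orientation.
- get_ft_force(): force on the tool from outside, world axes, zero at the start.
- get_ft_torque(): the same for the moment, N m.
- get_grip_width(): opening from 0.0 (shut) to 1.0 (fully open).
- get_finger_force(): force on a finger pad.
Only numpy, scipy, OpenCV 4.12 (cv2) and the standard library are available. Lean on these libraries where they do the work, as an engineer would, in place of code of your own. Each camera call takes 0.05 s, during which the arm holds its last target. There are 200 camera calls.

## Working session

There is one attempt and no reset: what is moved stays moved. The work goes in short steps, each a Python script; the robot and the scene stay as the last script left them, time stands still between calls to the robot, and variables do not carry over. Pictures are saved under pics/ and viewed, at most 14 in all, crops included, and the job is handed in when it is done.

```bash
mkdir -p pics; ls; python3 - <<'E'
from station import *
import cv2,numpy as np
for n in ["scene","side","wrist"]:
    cv2.imwrite(f"pics/{n}0.png",read_camera(n)[:,:,::-1])
    i=camera_info(n); print(n,{k:(np.round(v,4).tolist() if not isinstance(v,str) else v) for k,v in i.items()})
print(get_time(),get_tcp_pos(),get_ee_rot())
E
```

```text
pics
scene {'intrinsics': [[534.5324, 0.0, 316.3473], [0.0, 534.5324, 238.873], [0.0, 0.0, 1.0]], 'T': [[-0.8667, -0.3295, 0.3746, 0.9593], [0.4987, -0.5523, 0.668, 0.7891], [-0.0132, 0.7657, 0.643, 0.7425], [0.0, 0.0, 0.0, 1.0]]}
side {'intrinsics': [[464.4043, 0.0, 321.4656], [0.0, 464.4043, 242.0804], [0.0, 0.0, 1.0]], 'T': [[0.7058, 0.4397, -0.5555, -0.1042], [-0.7081, 0.4637, -0.5326, -0.5341], [0.0234, 0.7692, 0.6386, 0.781], [0.0, 0.0, 0.0, 1.0]]}
wrist {'intrinsics': [[416.9559, 0.0, 309.4312], [0.0, 416.9559, 242.6717], [0.0, 0.0, 1.0]], 'tool_from_camera': [[-0.0011, 0.9645, 0.2641, 0.0724], [1.0, 0.0009, 0.0008, -0.0001], [0.0006, 0.2641, -0.9645, -0.1613], [0.0, 0.0, 0.0, 1.0]]}
0.15 [6.24568672e-01 1.39128223e-05 2.22082935e-01] [-4.29351277e-04  7.07130505e-01  7.07082806e-01 -4.12692750e-04]
```

View pics/scene0.png

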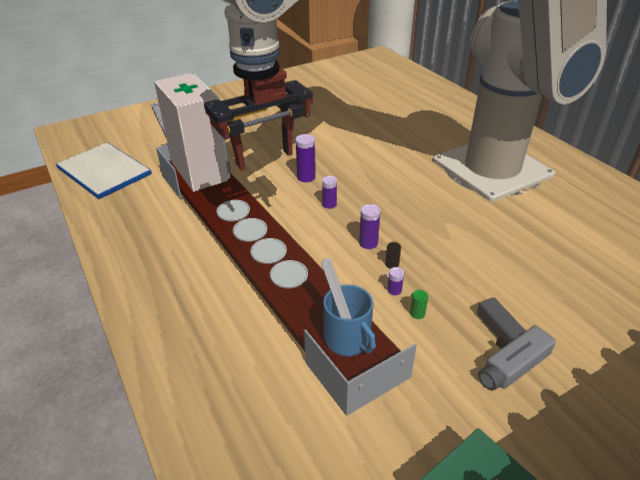

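View pics/side0.png

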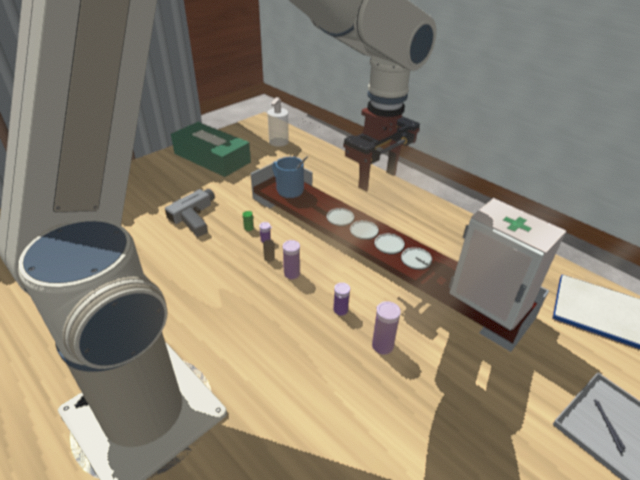

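The scene view shows the cabinet at the -y end and the mug at +y. There are four purple tubes with lilac lids at (305,157), (329,192), (370,226) and (396,281), and four coasters from (233,210) to (289,274). The black (393,255) and green (419,304) look-alikes have no lilac lid, so they are to be left alone. I'll enlarge both views to read exact pixels and check the dark mark on the coaster by the cabinet.

```bash
python3 - <<'E'
import cv2
a=cv2.imread("pics/scene0.png")[125:325,205:440]; b=cv2.imread("pics/side0.png")[195:365,235:445]
cv2.imwrite("pics/c1.png",cv2.resize(a,None,fx=3,fy=3,interpolation=cv2.INTER_CUBIC))
cv2.imwrite("pics/c2.png",cv2.resize(b,None,fx=3.5,fy=3.5,interpolation=cv2.INTER_CUBIC))
E
```

```text
(no output)
```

View pics/c1.png

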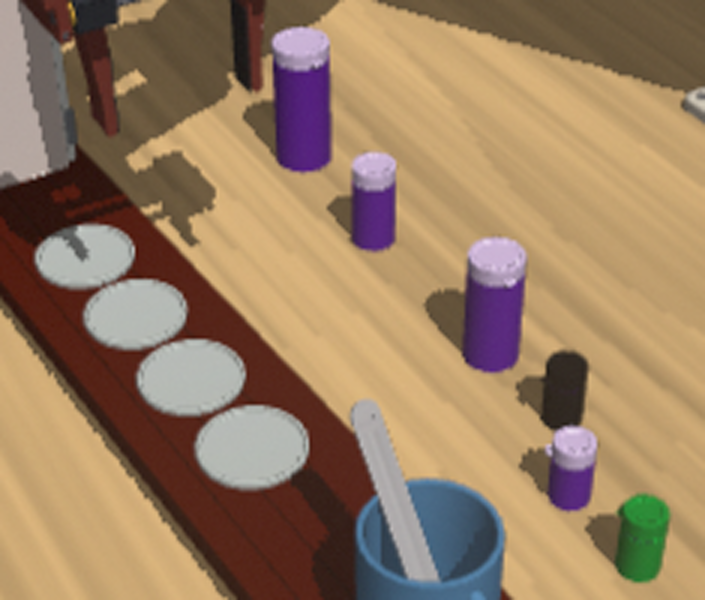

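View pics/c2.png

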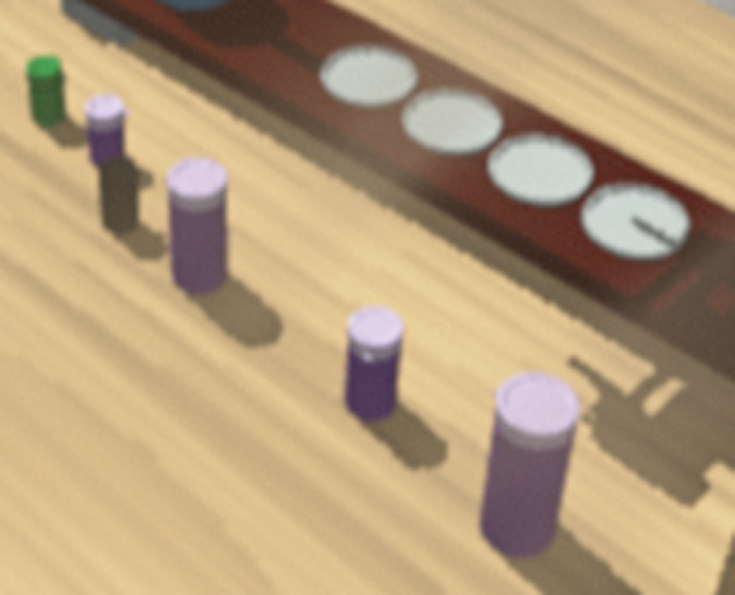

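The dark mark is the finger's shadow. The crop confirms the four lilac-lidded tubes: d (301,43), b (375,165), c (497,255), a (574,442) in crop pixels. I'll triangulate these and the coasters.

```bash
cat > h.py <<'E'
from station import *
import cv2,numpy as np
from scipy.spatial.transform import Rotation as R
def ray(info,T,px):
    K=info["intrinsics"]; d=np.linalg.inv(K)@[px[0],px[1],1.]
    d=T[:3,:3]@[d[0],-d[1],-d[2]]; return T[:3,3],d/np.linalg.norm(d)
def tri(rs):
    A=sum(np.eye(3)-np.outer(d,d) for o,d in rs); b=sum((np.eye(3)-np.outer(d,d))@o for o,d in rs)
    p=np.linalg.solve(A,b); return p,max(np.linalg.norm(np.cross(p-o,d)) for o,d in rs)
def onz(r,z): o,d=r; return o+d*(z-o[2])/d[2]
def proj(info,T,p):
    c=T[:3,:3].T@(np.array(p)-T[:3,3]); u=info["intrinsics"]@[c[0],-c[1],-c[2]]; return u[:2]/u[2]
def wristT(p,q):
    T=np.eye(4);T[:3,:3]=R.from_quat([q[1],q[2],q[3],q[0]]).as_matrix();T[:3,3]=p
    return T@camera_info("wrist")["tool_from_camera"]
E
python3 - <<'E'
from h import *
S=dict(d=(301,43),b=(375,165),c=(497,255),a=(574,442),k1=(85,256),k2=(135,314),k3=(190,377),k4=(251,446))
D=dict(d=(538,404),b=(376,327),c=(197,181),a=(106,107),k1=(635,220),k2=(540,169),k3=(452,121),k4=(368,76))
i,j=camera_info("scene"),camera_info("side")
for k in S:
    p,q=S[k],D[k]
    r1=ray(i,i["T"],(205+(p[0]+.5)/3-.5,125+(p[1]+.5)/3-.5)); r2=ray(j,j["T"],(235+(q[0]+.5)/3.5-.5,195+(q[1]+.5)/3.5-.5))
    P,e=tri([r1,r2]); print(k,P.round(4),round(e,4))
E
```

```text
d [ 0.4287 -0.2067  0.107 ] 0.0013
b [ 0.4374 -0.0784  0.0676] 0.0015
c [0.4371 0.0832 0.0865] 0.0008
a [0.4753 0.2267 0.0475] 0.0013
k1 [ 0.6601 -0.1166  0.0435] 0.0013
k2 [ 0.6564 -0.0367  0.0431] 0.001
k3 [0.6528 0.043  0.0431] 0.001
k4 [0.6484 0.1232 0.0435] 0.0004
```

Heights come out about 3 mm below the text (107/68/87/48, coaster rims 43–44), spacing is 80 mm, and everything is within reach, so it is consistent. Next I'll refine with two wrist views from above.

```bash
python3 - <<'E'
from h import *
import json
o=[]
for n,y in enumerate((-0.04,0.12)):
    move_pose([0.54,y,0.36],[0,.7071068,.7071068,0]); wait(.2)
    p,q=get_tcp_pos(),get_ee_rot(); im=read_camera("wrist"); cv2.imwrite(f"pics/w{n}.png",im[:,:,::-1]); o.append([list(p),list(q)])
json.dump(o,open("w.json","w")); print(o,get_time())
i=camera_info("wrist")
for p,q in o:
    T=wristT(p,q)
    for k,P in dict(d=[.4287,-.2067,.11],b=[.4374,-.0784,.07],c=[.4371,.0832,.09],a=[.4753,.2267,.05],k1=[.6601,-.1166,.047],k2=[.6564,-.0367,.047],k3=[.6528,.043,.047],k4=[.6484,.1232,.047]).items(): print(k,proj(i,T,P).round(1),end=' ')
    print()
E
```

```text
[[[np.float64(0.5399786166142699), np.float64(-0.0396114293999462), np.float64(0.35798590363070765)], [np.float64(-0.0012906342384774413), np.float64(0.7069184340823097), np.float64(0.7072931786987305), np.float64(-0.0010105365521933974)]], [[np.float64(0.5402422206401201), np.float64(0.11853200838610006), np.float64(0.3599770927388269)], [np.float64(9.529733050053699e-05), np.float64(0.7078055904239776), np.float64(0.7064072695073057), np.float64(-8.167139126492837e-05)]]] 2.0417
d [209.4 354.5] b [218.3 232.4] c [203.8  74.3] a [243.7 -80. ] k1 [412.  259.1] k2 [413.2 192. ] k3 [414.7 118.8] k4 [415.6  37.9] 
d [217.9 471.2] b [225.6 358.5] c [213.2 233.5] a [248.7  93.9] k1 [403.1 375. ] k2 [403.8 318.3] k3 [404.5 257. ] k4 [404.7 189.7]
```

View pics/w0.png

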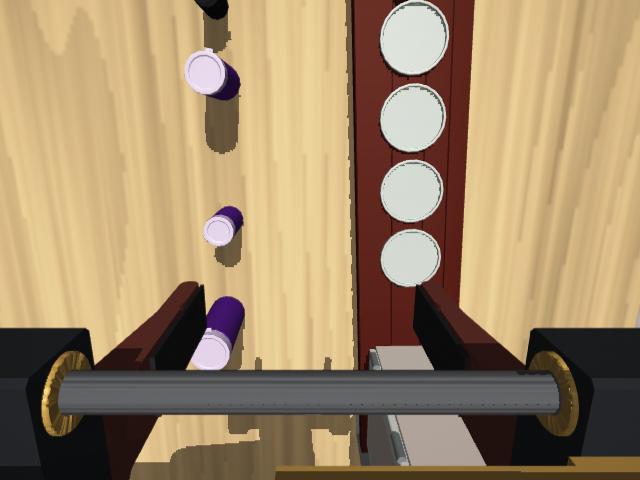

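View pics/w1.png

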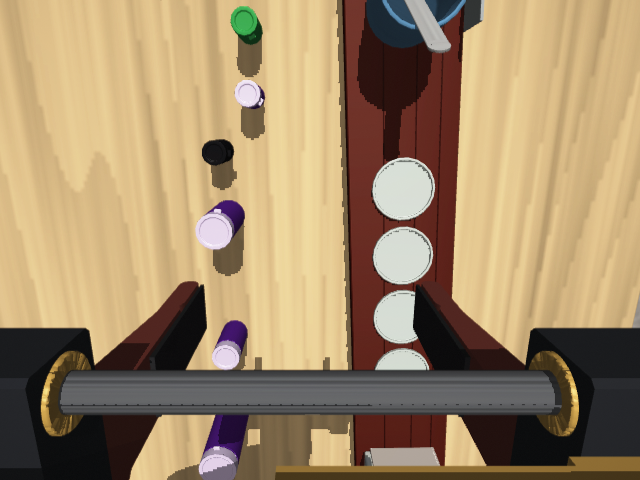

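Wrist views: lids in w0 are at d (211,351), b (219.5,231.5), c (206.5,73.5), and in w1 at b (226,357), c (215,230.5), a (248,94). Coasters sit at x≈412 in w0 and ≈403 in w1. All are within about 2 px of the predictions, so I'll combine all the rays.

```bash
sed -i 's/^$//' h.py; python3 - <<'E'
from h import *
import json
S=dict(d=(301,43),b=(375,165),c=(497,255),a=(574,442),k1=(85,256),k2=(135,314),k3=(190,377),k4=(251,446))
D=dict(d=(538,404),b=(376,327),c=(197,181),a=(106,107),k1=(635,220),k2=(540,169),k3=(452,121),k4=(368,76))
W=[dict(d=(211,351),b=(219.5,231.5),c=(206.5,73.5),k1=(410.5,257.5),k2=(412,190.5),k3=(412.5,118),k4=(414,38)),
   dict(b=(226,357),c=(215,230.5),a=(248,94),k4=(403.5,189),k3=(403,256))]
i,j,w=camera_info("scene"),camera_info("side"),camera_info("wrist")
q=[0,.7071068,.7071068,0]
o=[([.53998,-.03961,.35799],[-.00129,.70692,.70729,-.00101]),([.54024,.11853,.35998],[.0001,.70781,.70641,-.0001])]
zt=dict(d=.11,b=.07,c=.09,a=.05)
out={}
for k in S:
    a,b=S[k],D[k]
    r=[ray(i,i["T"],(205+(a[0]+.5)/3-.5,125+(a[1]+.5)/3-.5)),ray(j,j["T"],(235+(b[0]+.5)/3.5-.5,195+(b[1]+.5)/3.5-.5))]
    r+=[ray(w,wristT(*o[n]),W[n][k]) for n in (0,1) if k in W[n]]
    P,e=tri(r); z=zt.get(k,.047)
    xy=np.array([onz(x,z)[:2] for x in r]); out[k]=xy.mean(0).tolist()
    print(k,P.round(4),round(e,4),"onz",xy.round(4).tolist(),xy.mean(0).round(4))
K=np.array([out[f"k{n}"] for n in (1,2,3,4)]); c=K.mean(0); v=np.linalg.svd(K-c)[2][0]; v*=np.sign(v[1])
F=[c+v*.08*(n-1.5) for n in range(4)]; print(np.round(F,4),np.round(K-F,4))
for n in range(4): out[f"k{n+1}"]=F[n].tolist()
json.dump(out,open("pos.json","w"))
E
```

```text
d [ 0.4293 -0.2057  0.1065] 0.0017 onz [[0.4305, -0.2006], [0.4276, -0.2087], [0.4307, -0.2024]] [ 0.4296 -0.2039]
b [ 0.4377 -0.0781  0.0674] 0.0016 onz [[0.4383, -0.074], [0.437, -0.0807], [0.4388, -0.0773], [0.438, -0.0763]] [ 0.438  -0.0771]
c [0.4381 0.0844 0.0861] 0.0015 onz [[0.4394, 0.0875], [0.435, 0.0796], [0.4398, 0.084], [0.4392, 0.0865]] [0.4383 0.0844]
a [0.4748 0.2266 0.0475] 0.0016 onz [[0.476, 0.2295], [0.4743, 0.2232], [0.4745, 0.2266]] [0.4749 0.2264]
k1 [ 0.6598 -0.1163  0.0433] 0.0017 onz [[0.6609, -0.1106], [0.6579, -0.119], [0.6582, -0.1146]] [ 0.659  -0.1147]
k2 [ 0.6563 -0.0362  0.043 ] 0.0014 onz [[0.6576, -0.031], [0.6535, -0.0397], [0.6549, -0.035]] [ 0.6553 -0.0352]
k3 [0.6521 0.0432 0.0431] 0.0016 onz [[0.6538, 0.0481], [0.6499, 0.0396], [0.6504, 0.0438], [0.6509, 0.0442]] [0.6512 0.0439]
k4 [0.648  0.1234 0.0435] 0.0009 onz [[0.6497, 0.1269], [0.6453, 0.12], [0.6468, 0.1231], [0.647, 0.124]] [0.6472 0.1235]
[[ 0.6592 -0.1155]
 [ 0.6552 -0.0356]
 [ 0.6512  0.0443]
 [ 0.6472  0.1242]] [[-0.0001  0.0007]
 [ 0.0001  0.0004]
 [ 0.     -0.0004]
 [-0.     -0.0007]]
```

Positions agree across the views and the coaster row fits the 80 mm spacing to within 1 mm. Moving the tallest tube first.

```bash
cat >> h.py <<'E'
import json
Q=[0,.7071068,.7071068,0]; DIA=dict(a=.028,b=.034,c=.040,d=.046); HG=dict(a=.030,b=.045,c=.060,d=.072)
def pick_place(t,k):
    pos=json.load(open("pos.json")); x,y=pos[t]; X,Y=pos[k]; g=HG[t]-.019; up=.20
    move_pose([x,y,g+.13],Q); command_gripper(1.0)
    movel([x,y,g],v=.15); wait(.2); command_gripper(0.0)
    w=get_grip_width()*.088; print(t,"width",round(w,4),"force",get_finger_force(),get_tcp_pos().round(4))
    if abs(w-DIA[t])>.005: raise SystemExit("bad grasp")
    z0=g+.12; movel([x,y,z0],v=.15); movel([X,Y,z0+.03],v=.2); movel([X,Y,g+.044+.008],v=.12); wait(.3)
    hit=movel([X,Y,g+.044-.004],v=.015,until_force=2.5); p=get_tcp_pos(); print("contact",hit,p.round(4),"floor z",round(p[2]-g,4),get_time())
    command_gripper(min(1.,(DIA[t]+.03)/.088)); movel([X,Y,g+.18],v=.2)
E
python3 - <<'E'
from h import *
pick_place("d","k1")
cv2.imwrite("pics/s1.png",np.hstack([cv2.resize(read_camera(n)[:,:,::-1],None,fx=.62,fy=.62) for n in("scene","side")]))
print(get_time())
E
```

```text
d width 0.0459 force 29.998115301132202 [ 0.4295 -0.2039  0.0529]
contact True [ 0.6591 -0.1155  0.0968] floor z 0.0438 9.8083
11.4
```

View pics/s1.png

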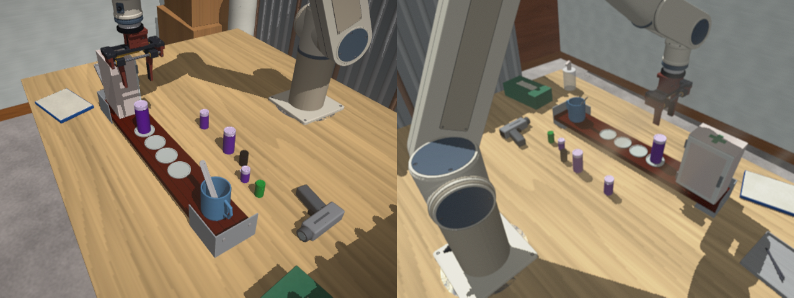

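The tallest tube stands upright on the coaster next to the cabinet (about (142,117) in the left half). Width read 45.9 mm and the floor contact height of 43.8 mm matches. Continuing with the others.

```bash
python3 - <<'E'
from h import *
pick_place("c","k2"); pick_place("b","k3"); pick_place("a","k4")
move_pose([.50,-.02,.36],Q); wait(.2)
a=read_camera("scene")[130:330,190:440,::-1]; b=read_camera("side")[170:320,300:460,::-1]; 
w=read_camera("wrist")[:,:,::-1]; cv2.imwrite("pics/w9.png",w); print(get_tcp_pos(),get_ee_rot())
cv2.imwrite("pics/fin.png",np.hstack([cv2.resize(x,(int(x.shape[1]*400/x.shape[0])*4//5,320),interpolation=cv2.INTER_CUBIC) for x in(a,b)]))
cv2.imwrite("pics/full.png",read_camera("scene")[:,:,::-1]); print(get_time())
E
```

```text
c width 0.0397 force 29.999513626098633 [0.4382 0.0843 0.041 ]
contact True [ 0.6551 -0.0356  0.0849] floor z 0.0439 19.1917
b width 0.0341 force 29.999553859233856 [ 0.4379 -0.0771  0.026 ]
contact True [0.6511 0.0443 0.07  ] floor z 0.044 28.3583
a width 0.0276 force 29.999919533729553 [0.4749 0.2264 0.011 ]
contact True [0.6471 0.1242 0.0549] floor z 0.0439 37.5667
[ 0.50018116 -0.01967753  0.35937593] [-4.28347887e-04  7.06903004e-01  7.07310283e-01 -3.49610245e-04]
40.5
```

View pics/fin.png

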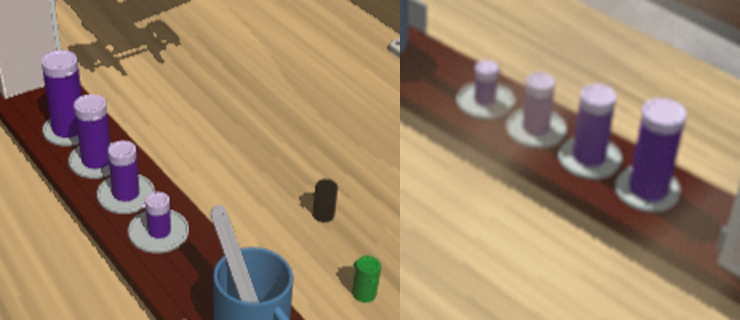

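View pics/w9.png

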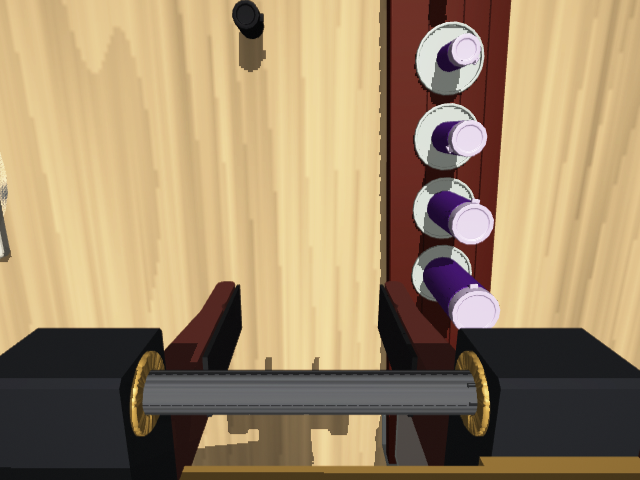

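All four tubes are upright, one to a coaster, descending from cabinet to mug. From the wrist view I'll check centring: lids at (465.5,49.5), (468.5,138), (473.5,222), (475,309); coaster centres at (449.5,59), (446,136.5), (444,208.5), (442.5,274).

```bash
python3 - <<'E'
from h import *
T=wristT([.50018,-.01968,.35938],[-.00043,.7069,.70731,-.00035]); w=camera_info("wrist")
for n,l,z,c in (("a",(465.5,49.5),.094,(449.5,59)),("b",(468.5,138),.114,(446,136.5)),("c",(473.5,222),.134,(444,208.5)),("d",(475,309),.154,(442.5,274))):
    L,C=onz(ray(w,T,l),z),onz(ray(w,T,c),.047); print(n,L.round(4),C.round(4),((L-C)[:2]*1000).round(1))
E
```

```text
a [0.6464 0.1244 0.094 ] [0.6466 0.1231 0.047 ] [-0.2  1.3]
b [0.65  0.044 0.114] [0.6497 0.0442 0.047 ] [ 0.2 -0.2]
c [ 0.6551 -0.0328  0.134 ] [ 0.6543 -0.0362  0.047 ] [0.7 3.3]
d [ 0.6573 -0.1132  0.154 ] [ 0.6593 -0.116   0.047 ] [-2.   2.8]
```

View pics/full.png

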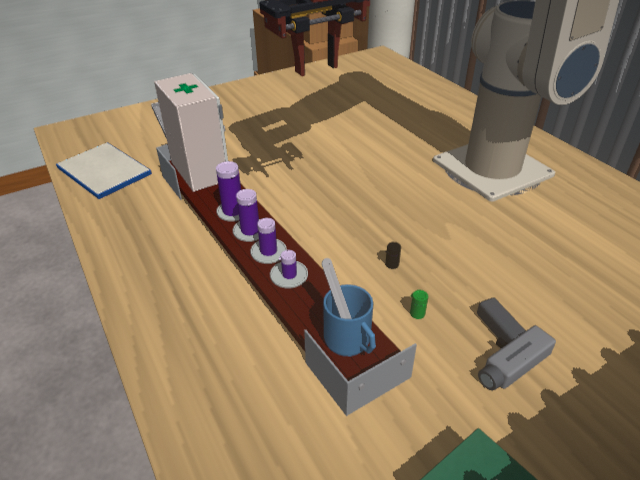

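Offsets are at most 3.4 mm within a 10 to 19 mm allowance. The mug, thermometer and look-alikes are unmoved (mug (348,320), thermometer (515,345), as at the start). Handing in.

```bash
python3 -c "
from station import *
print(job_done(),get_time())"
```

```text
the job is handed in; nothing more can be done
the job is handed in; nothing more can be done
```

I handed the job in at about 40 s of robot time: the four purple tubes stand upright, one per coaster, tallest by the cabinet to shortest by the mug, each measured within about 3.5 mm of its coaster's centre, and the mug and thermometer look unmoved in the before and after pictures.

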